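# Free and hold the inspection flap

## Robot

A 6-joint arm with a two-finger parallel gripper is mounted at the origin on the work surface. World frame = base frame: x ahead of the robot, y to its left, z up, the work surface at z = 0. Lengths are in mm, angles in rad, forces in N, time in s.
With the tool pointing down it reaches from about 350 to 850 mm from the base axis. Payload 8.1 kg.
Tool frame: the origin (TCP) lies midway between the tips of the shut fingers; the grasp point (between the pads) lies arm.tcp_to_grasp behind it (arm.tcp_to_grasp is the distance from the TCP to the grasp point, in mm); z points along the fingers, x is the direction in which the jaws open and shut, and the axes are right-handed (so a half turn about z gives the same grasp; the last joint's range is limited). The gripper opens to 93 mm and grips with 3 to 60 N. Pads are 15 mm wide; open, the fingers measure 128 mm over their backs; the gripper's body (75 mm by 188 mm) begins 65 mm behind the grasp point.
Start: joints at [-1.196, 0.13, 1.488, -0, 1.523, -0.085], TCP at [266.281, -537.68, 218.635] pointing down, gripper open.
Joint ranges: [-2.96, 2.96], [-0.89, 2.26], [0.02, 2.5], [-1.34, 4.48], [0, 2.73], [-2.66, 2.66]. Speed limits (rad/s): [2.39, 2.39, 2.79, 3.14, 3.14, 3.14].

## Interface

Orientations are given as a rotation vector (axis times angle).
In Python, from plant import telemetry, vision, workorder, arm gives the robot as it stands.
- The arm moves only by the shell command python3 -m handwheel 'ROWS' [OPENING] [FORCE]. ROWS is JSON, a list of rows, each an object with "xyz": the shift along the world's x, y, z in cm, a list of three; "spin": the turn about the world's z in rad. In form: [{"xyz": [x, y, z], "spin": spin}, ...]. A call has 1 to 12 rows; each row is the pose to reach, as a shift and turn from the pose commanded when the call began; what a row does not reach only later rows make up. A row lasts 1/8 s, in which the tool goes at most 62.5 mm and 10.7 degrees, less where a joint would pass 70% of its speed; a pose out of reach is approached as far as the arm can. A call with a gripper value outside its range is refused whole. OPENING is the opening, from 0 (shut) to 1 (fully open), set as the call begins (- or left out, the last holds). The fingers move at their own pace and stop on an object; FORCE is the grip in N (left out, the last holds). Time passes only in rows, so rows that repeat a pose let the fingers close. It gives the time, the measured TCP pose, the force and the opening at its end, in the units of the state.
- telemetry.read_state(): the state, without advancing time (a new reading comes with each control period).
- vision.camera(name): name is "scene" or "top" or "wrist"; returns (picture, depth): 400x640x3 uint8, red, green, blue; 400x640 float32, mm along the optical axis (not along the pixel's ray), 0 where there is no reading.
- vision.camera_model(name): a dict with "intrinsics" (3x3 intrinsics, pixels), "camera_from_world" (4x4, takes a point from world to camera coordinates). Camera axes: x right, y up, looking along -z (the intrinsics and any distortion apply to the point x, -y, -z); pixel columns grow to the right and rows downward; lengths in mm; the calibration is good to about 2 mm. A picture is of the moment at which its call begins: read the wrist's pose just before it. camera_model takes no time and is no camera call; for the wrist camera it gives the pose at the moment of the call.
- workorder.job_done(): hands the job in, once; it reports no verdict.
The state is a dict: "time": time; "q": joint angles; "joint_velocities": joint speeds; "joint_efforts": joint torques, N m; "position": TCP position; "orientation": TCP orientation; "contact_force": force on the tool from outside, world axes, zero at the start; "moment": the same for the moment, N m; "width": opening from 0.0 (shut) to 1.0 (fully open).
Only numpy, scipy, OpenCV 4.12 (cv2) and the standard library are available. Lean on these libraries where they do the work, as an engineer would, in place of code of your own. Each camera call takes 0.05 s, during which the arm holds its last target.

## Task

The flap of the white insect chamber is held shut by a steel saddle weight. Lift the weight off and hang it astride the horizontal bar of the rail stand, let go of it there, and only then take the flap by its handle, swing it up until it is in line with the angle pointer at the chamber's side, and finish while still holding it still at that angle (it falls shut if let go). Leave the pointer's setting and the other things on the bench as they are.

Things in the scene. Friction and masses are not known exactly. Their poses are not given: they have to be found in the camera images.
- chamber: white open tub 200 x 210 mm, 85 mm high, fixed to the bench; origin at the centre of its underside, x points away from its hinge side, z up. It carries the flap and the pointer. Both turn about one horizontal hinge axis, parallel to the chamber's y, that lies at chamber x = -100 mm, z = 88 mm (the side nearest the robot). Beside the tub, at y = -115 to -121 mm, stands a round black 90 mm dial plate centred on that axis.
- flap (a joint): angle of the flap in rad: 0 = shut and level, growing as its free (far, +x) edge rises, stop at 1.6. Dark steel-grey plate 203 x 206 x 6 mm, 0.45 kg with its handle; when shut its top is 91 mm above the bench. Nearly frictionless hinge: it falls shut when let go.
- flap_handle (a point): middle of the flap's handle: a round steel bar 10 mm thick, 90 mm long, parallel to the hinge, on two 8 mm posts 82 mm apart; its axis is 40 mm above the flap's top face and 175 mm from the hinge axis measured along the flap (at chamber x = 75 mm, y = 0, z = 131 mm when shut). Its x axis lies along the flap away from the hinge, its z axis square to the flap.
- pointer (a joint): angle of the angle pointer in rad, measured like the flap's (0 = level, pointing away from the hinge side, growing upward): the flap is at the marked angle when flap equals this. It is stiff and stays where it was set, somewhere between 0.6 and 1.0.
- pointer_tip (a point): far end of the pointer, an aluminium strip 10 mm high, 6 mm thick with a 22 mm round end, 120 mm from the hinge axis, beside the flap at chamber y = -128 mm; it stands up to 200 mm above the bench, so carry things over it or round it. Its x axis lies along the pointer.
- saddle: steel saddle weight, about 0.4 kg, a bent plate like a small gabled roof on two walls, standing on the shut flap: two upright legs 50 mm long (along its y), 50 mm high, 8 mm thick, 30 mm apart inside (46 mm outside, along its x), joined by a 45 degree gable whose ridge runs along its y, 71 mm above the feet. On the ridge stands a square white plastic grip post 16 x 16 mm, its top 110 mm above the feet. Origin at the centre between the feet, z up.
- saddle_seat (a point): point inside the saddle, 54 mm above its feet and centred: the bar's axis passes here, along the saddle's y, when it hangs properly with the gable resting on the bar.
- rail: rail stand fixed to the bench: a horizontal round steel bar 12 mm thick along its y, axis 150 mm above the bench, on two 14 mm posts 200 mm apart (tops at 157 mm) with grey feet. Origin on the bench below the bar's middle, z up.
- bar_mid (a point): middle of the bar's axis, 150 mm above the bench; axes as the rail's.
- dish: bystander: flat glass dish 90 mm wide, 15 mm high, under the bar; origin at the centre of its underside.
- vial: bystander: amber vial 28 mm wide, 70 mm high, standing beyond the chamber; origin at the centre of its underside.
- beaker: bystander: glass beaker 72 mm wide, 90 mm high; origin at the centre of its underside.
- well_plate: bystander: white well plate 85 x 127 mm, 16 mm high; origin at the centre of its underside.
- forceps: bystander: steel forceps 130 mm long, 10 mm wide, lying flat; origin at the centre of the underside.
- flask: bystander: conical glass flask 86 mm wide, 120 mm high; origin at the centre of its underside.
Not all that is in view belongs to the job. Leave any brown or purple look-alike of the rail alone.

How it is judged:
By the outcome, as a careful person would: the job done as asked, in the order asked, and still so for the second after the job is handed in, while the arm keeps its last pose, push and grip.
It also fails if it takes over 54 s, if anything falls off the work surface, if the arm or the gripper's body presses on something with over 40 N, if the wrist force passes 120 N, or if a joint passes its speed limit or range.

## Working session

There is one attempt and no reset: what is moved stays moved. The work goes in short steps, Python scripts to look and compute and a shell command to move; the robot and the scene stay as the last step left them, time stands still between calls to the robot, and variables do not carry over. Pictures are saved under pics/ and viewed, and the job is handed in when it is done.

```bash
ls; mkdir -p pics; python3 - <<'E'
from plant import telemetry, vision, workorder, arm
import cv2,numpy as np
print(telemetry.read_state()); print(arm.tcp_to_grasp)
for n in ("scene","top"):
    p,d=vision.camera(n); m=vision.camera_model(n)
    cv2.imwrite(f"pics/{n}0.png",p[:,:,::-1]); np.savez(f"pics/{n}0.npz",p=p,d=d,K=m["intrinsics"],T=m["camera_from_world"])
    print(n,m)
E
```

```text
pics
{'time': 0.0, 'q': array([-1.19638342e+00,  1.31144614e-01,  1.48926152e+00, -1.57966965e-05,
        1.52303006e+00, -8.53908300e-02]), 'joint_velocities': array([-0.00021135,  0.00057513, -0.00066716, -0.00070472,  0.00054469,
       -0.00025824]), 'joint_efforts': array([-1.48971944e-04, -5.59847367e+01, -4.91757023e+01,  7.66840624e-02,
        3.58796166e-02, -1.85008685e-04]), 'position': array([ 266.07207384, -537.13744079,  217.60711079]), 'orientation': array([-2.66829318e+00,  1.65619001e+00,  2.33519712e-03]), 'contact_force': array([ 0.30984646, -0.59284533, -0.24517543]), 'moment': array([ 0.03223132, -0.01246614,  0.04773558]), 'width': 0.9993370174785338}
18.8
scene {'intrinsics': array([[399.53199583,   0.        , 319.12744191],
       [  0.        , 399.53199583, 211.10688732],
       [  0.        ,   0.        ,   1.        ]]), 'camera_from_world': array([[ 8.27372263e-01,  5.61310568e-01,  1.96363223e-02,
        -4.67930062e+02],
       [-3.53927344e-01,  4.93904843e-01,  7.94225057e-01,
         7.80926243e+01],
       [ 4.36108444e-01, -6.64069614e-01,  6.07306326e-01,
        -1.41388904e+03],
       [ 0.00000000e+00,  0.00000000e+00,  0.00000000e+00,
         1.00000000e+00]])}
top {'intrinsics': array([[483.4710573 ,   0.        , 315.21949547],
       [  0.        , 483.4710573 , 205.50677419],
       [  0.        ,   0.        ,   1.        ]]), 'camera_from_world': array([[ 2.12960557e-02, -9.99772443e-01,  1.24080781e-03,
         2.02111705e+01],
       [ 9.95861712e-01,  2.13223974e-02,  8.83448134e-02,
        -5.59316315e+02],
       [-8.83511669e-02, -6.45723076e-04,  9.96089180e-01,
        -1.43820326e+03],
       [ 0.00000000e+00,  0.00000000e+00,  0.00000000e+00,
         1.00000000e+00]])}
```

View pics/scene0.png

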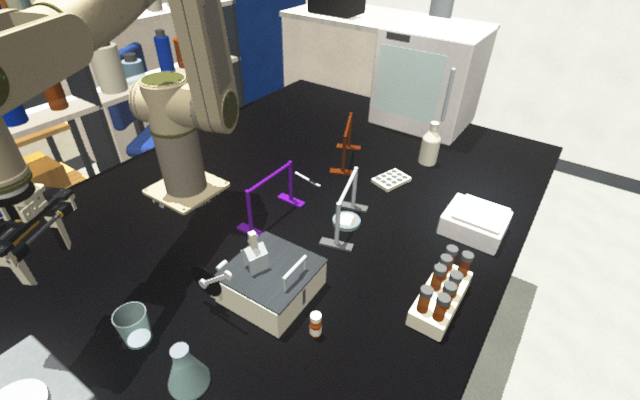

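View pics/top0.png

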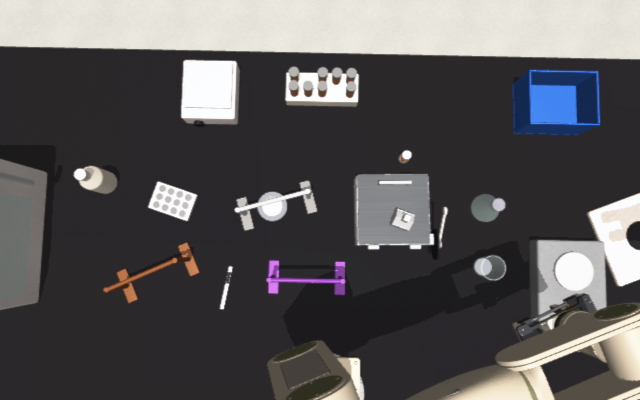

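Three rails are in the top view: grey steel at (275,200) with the dish under it, purple at (307,280) and brown at (150,270). The grey one fits, as its steel bar, grey feet and dish match the description. I'll enlarge it together with the chamber.

```bash
cat > h.py <<'E'
import numpy as np,cv2
def load(f):
    z=np.load(f); return z["p"],z["d"],z["K"],z["T"]
def ray(K,T,u,v):
    R=T[:3,:3];c=-R.T@T[:3,3]
    d=np.array([(u-K[0,2])/K[0,0],-(v-K[1,2])/K[1,1],-1.0])
    return c,R.T@d
def plane(K,T,u,v,z):
    c,d=ray(K,T,u,v); return c+d*(z-c[2])/d[2]
def dep(K,T,d,u,v):
    c,r=ray(K,T,u,v); return c+r*d[int(round(v)),int(round(u))]
def proj(K,T,P):
    P=np.atleast_2d(P); q=P@T[:3,:3].T+T[:3,3]
    return np.c_[K[0,0]*q[:,0]/-q[:,2]+K[0,2], K[1,1]*-q[:,1]/-q[:,2]+K[1,2]]
def cloud(K,T,d):
    v,u=np.mgrid[:d.shape[0],:d.shape[1]]
    r=np.stack([(u-K[0,2])/K[0,0],-(v-K[1,2])/K[1,1],-np.ones_like(u,float)],-1)*d[...,None]
    R=T[:3,:3]; return (r-T[:3,3])@R
E
python3 - <<'E'
from h import *
p,d,K,T=load("pics/top0.npz")
a=cv2.resize(p[140:270,225:335],None,fx=3.6,fy=3.6,interpolation=cv2.INTER_CUBIC)
b=cv2.resize(p[140:270,345:455],None,fx=3.6,fy=3.6,interpolation=cv2.INTER_CUBIC)
cv2.imwrite("pics/c1.png",np.hstack([a,b])[:,:,::-1])
p2,d2,K2,T2=load("pics/scene0.npz")
cv2.imwrite("pics/c2.png",cv2.resize(p2[160:340,190:390],None,fx=3.3,fy=3.3,interpolation=cv2.INTER_CUBIC)[:,:,::-1])
C=cloud(K,T,d)
for n,(u,v) in dict(flap=(375,225),flap2=(420,190),post=(405,217),barL=(238,210),barR=(308,192),barm=(274,201),handle=(395,183),table=(330,150)).items(): print(n,C[v,u].round(1))
E
```

```text
flap [ 500.3 -141.2   90.3]
flap2 [ 603.9 -269.5   95.2]
post [ 517.6 -206.9  200.9]
barL [530.  243.8 158. ]
barR [583.9  52.8 157.8]
barm [557.1 145.9 156.1]
handle [ 617.3 -190.7  134.4]
table [734.   -9.9   5.8]
```

View pics/c1.png

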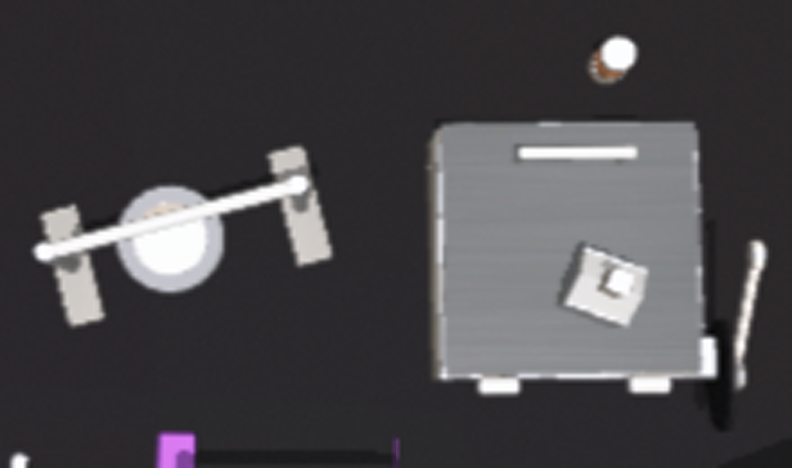

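View pics/c2.png

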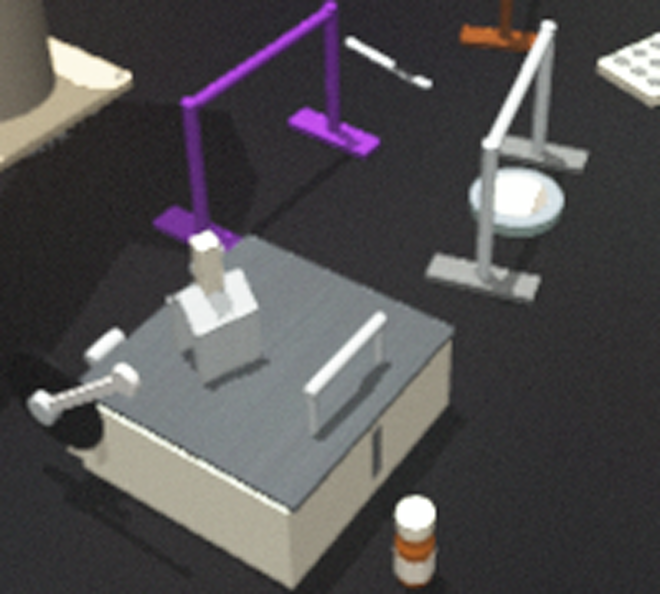

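The crop confirms the grey rail, with its bar running from about (237,210) to (308,191) in the top view and the dish below it. The saddle sits on the flap at about (405,218), the handle at (395,183), and the pointer runs along the right side of the chamber. Next I'll measure them.

```bash
python3 - <<'E'
from h import *
p,d,K,T=load("pics/top0.npz"); p2,d2,K2,T2=load("pics/scene0.npz")
C=cloud(K,T,d); C2=cloud(K2,T2,d2)
# flap: by height in top view, bounded region
reg=np.zeros(d.shape,bool); reg[165:250,350:435]=1
m=(reg&(C[...,2]>80)&(C[...,2]<105)).astype(np.uint8)
m=cv2.morphologyEx(m,cv2.MORPH_OPEN,np.ones((7,7)))
c=max(cv2.findContours(m,0,2)[0],key=cv2.contourArea)
pts=np.array([plane(K,T,u,v,91) for u,v in c[:,0]])[:,:2]
r=cv2.minAreaRect(pts.astype(np.float32)); print("flap rect",r); 
for b in cv2.boxPoints(r): print(b.round(1))
# grey-plate colour on the scene view
# bar: bright pixels height 140-170
reg[:]=0; reg[180:220,230:318]=1
m=(reg&(C[...,2]>143)&(C[...,2]<172))
vs,us=np.nonzero(m); P=np.array([plane(K,T,u,v,153) for u,v in zip(us,vs)])[:,:2]
vx,vy,x0,y0=cv2.fitLine(P.astype(np.float32),cv2.DIST_HUBER,0,.01,.01).ravel()
t=(P-[x0,y0])@[vx,vy]; print("bar",len(P),"ends",[x0,y0]+t.min()*np.array([vx,vy]),[x0,y0]+t.max()*np.array([vx,vy]),"len",np.ptp(t),"yaw of y-axis",np.arctan2(vy,vx))
# saddle post top (z~201)
reg[:]=0; reg[200:235,385:425]=1
m=(reg&(C[...,2]>190)); vs,us=np.nonzero(m)
P=np.array([plane(K,T,u,v,201) for u,v in zip(us,vs)])[:,:2]; print("post top",len(P),P.mean(0),(P.min(0)+P.max(0))/2,cv2.minAreaRect(P.astype(np.float32)))
# saddle outline above flap
m=(reg&(C[...,2]>135)); vs,us=np.nonzero(m); print("roof",len(us),cv2.minAreaRect(C[m][:,:2].astype(np.float32)))
# handle
reg[:]=0; reg[175:192,370:420]=1
m=(reg&(C[...,2]>118)); vs,us=np.nonzero(m)
P=np.array([plane(K,T,u,v,134) for u,v in zip(us,vs)])[:,:2]; print("handle",len(P),cv2.minAreaRect(P.astype(np.float32)))
print("biggest crop")
cv2.imwrite("pics/c3.png",cv2.resize(p2[225:300,190:265],None,fx=8,fy=8,interpolation=cv2.INTER_CUBIC)[:,:,::-1])
E
```

```text
flap rect ((541.0896606445312, -193.24269104003906), (217.04161071777344, 209.6791229248047), 1.2312906980514526)
[430.3 -90.8]
[ 434.8 -300.4]
[ 651.8 -295.7]
[647.3 -86.1]
bar 337 ends [529.43064702 252.66774604] [588.89630791  47.80827204] len 213.31565173970364 yaw of y-axis -1.2882849
post top 46 [ 514.54076319 -212.42408847] [ 506.73309692 -209.7131154 ] ((510.6060485839844, -206.10145568847656), (40.43006134033203, 77.16917419433594), 17.404720306396484)
roof 317 ((490.9278259277344, -102.67034912109375), (60.55669403076172, 288.2939758300781), 12.783731460571289)
handle 112 ((617.936279296875, -188.05526733398438), (13.779970169067383, 96.3450927734375), 3.7390644550323486)
biggest crop
```

View pics/c3.png

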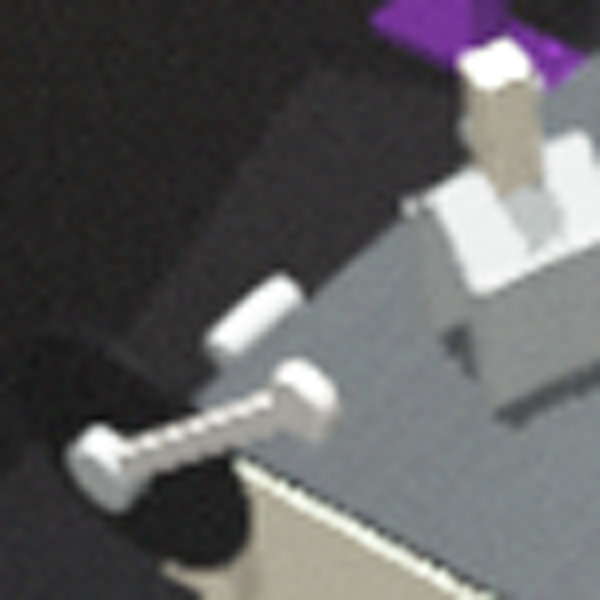

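```bash
python3 - <<'E'
from h import *
from plant import vision,telemetry
p2,d2,K2,T2=load("pics/scene0.npz")
m=vision.camera_model("wrist"); K,T=m["intrinsics"],m["camera_from_world"]
R=T[:3,:3]; print("cam pos",-R.T@T[:3,3],"look",-R[2],"right",R[0],K[0,0],K[:2,2], telemetry.read_state()["position"])
a=plane(K2,T2,190+485/8,225+290/8,141);b=plane(K2,T2,190+600/8,225+250/8,141); print("eave",a,b,np.arctan2(*(b-a)[[1,0]]))
E
```

```text
cam pos [ 338.80894597 -501.08208783  383.06644752] look [-0.26097431 -0.12720217 -0.95692843] right [ 0.44442888 -0.89581161 -0.00212695] 289.0194548893998 [322.23753308 203.12950324] [ 266.083214   -537.19058252  217.67624578]
eave [ 532.04538993 -241.41208228  141.        ] [ 548.52396471 -209.14696154  141.        ] 1.0986062896150097
```

```bash
python3 -m handwheel '[{"xyz":[1.5,2,5],"spin":0.1},{"xyz":[5,7,9],"spin":0.25},{"xyz":[9,12,10],"spin":0.4},{"xyz":[13,17,10],"spin":0.55},{"xyz":[17,22,10],"spin":0.73},{"xyz":[20,27,10],"spin":0.73},{"xyz":[23,31,10],"spin":0.73},{"xyz":[24,33,10],"spin":0.73},{"xyz":[24,33,10],"spin":0.73},{"xyz":[24,33,10],"spin":0.73}]' 1
python3 - <<'E'
from plant import vision,telemetry
import cv2,numpy as np
s=telemetry.read_state();print(s["time"],s["position"],s["orientation"],s["contact_force"])
m=vision.camera_model("wrist"); p,d=vision.camera("wrist")
cv2.imwrite("pics/w1.png",p[:,:,::-1]); np.savez("pics/w1.npz",p=p,d=d,K=m["intrinsics"],T=m["camera_from_world"])
E
```

```text
time: 1.35
position: [505.9, -208.3, 318.3]
orientation: [3.084, -0.595, -0.001]
contact_force: [-1.1, 0.6, -0.7]
width: 0.998
1.35 [ 505.8586816  -208.26222056  318.31266954] [ 3.08441222e+00 -5.95126545e-01 -1.07979148e-03] [-1.09201456  0.63151952 -0.65638966]
```

View pics/w1.png

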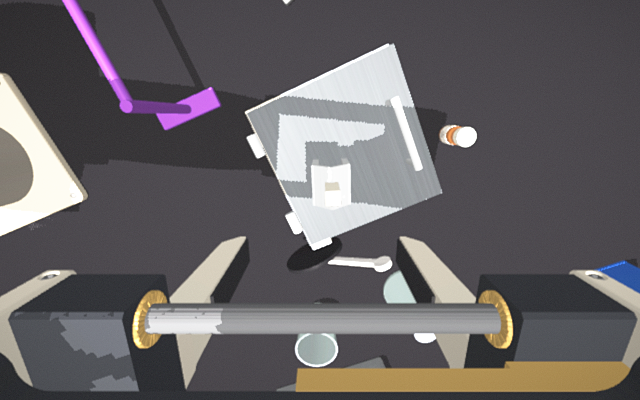

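The wrist view shows the saddle at about (332,187) with its ridge roughly vertical in the image. The handle is at (406,133), the pointer runs from (325,260) to (383,263), and the flap corners are near (247,112), (392,44), (441,193) and (310,240). I'll enlarge for detail.

```bash
python3 - <<'E'
from h import *
p,d,K,T=load("pics/w1.npz")
cv2.imwrite("pics/c4.png",cv2.resize(p[145:225,290:370],None,fx=7,fy=7,interpolation=cv2.INTER_CUBIC)[:,:,::-1])
cv2.imwrite("pics/c5.png",cv2.resize(p[35:280,235:455],None,fx=2.4,fy=2.4,interpolation=cv2.INTER_CUBIC)[:,:,::-1])
C=cloud(K,T,d)
for n,(u,v) in dict(flap=(370,90),table=(220,200),posttop=(332,187),handle=(406,133)).items(): print(n,C[v,u].round(1))
print(-T[:3,:3].T@T[:3,3])
E
```

```text
flap [ 603.6 -126.3   89.8]
table [ 318.1 -197.2    0.9]
posttop [ 518.3 -204.5  182.4]
handle [ 619.8 -187.4  134.6]
[ 536.07069042 -132.56495753  483.6470708 ]
```

View pics/c4.png

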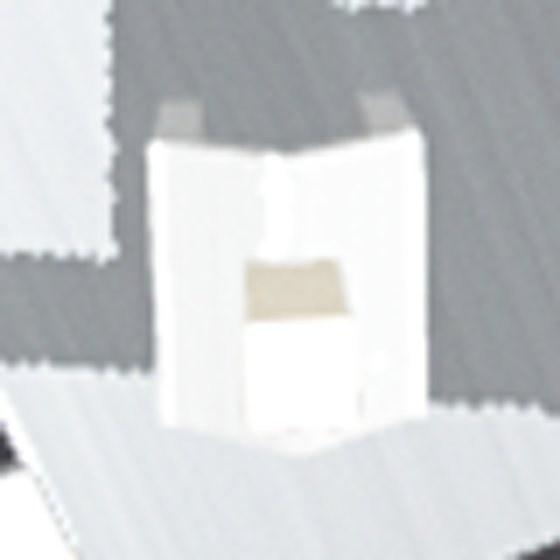

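View pics/c5.png

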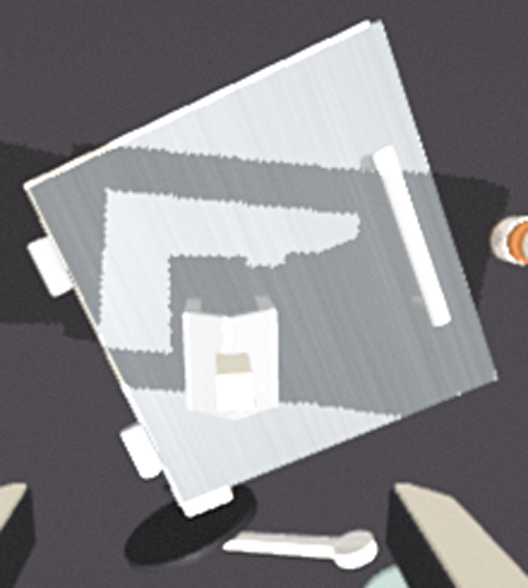

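```bash
python3 - <<'E'
from h import *
p,d,K,T=load("pics/w1.npz"); p2,d2,K2,T2=load("pics/scene0.npz");pt,dt,Kt,Tt=load("pics/top0.npz")
w=lambda a,z,s,o:np.array([plane(K,T,o[0]+x/s,o[1]+y/s,z) for x,y in a])
ang=lambda v:np.degrees(np.arctan2(v[1],v[0]))
r=w([(150,140),(418,130),(425,412),(163,425)],141,7,(290,145)); print("roof",r.mean(0),ang(r[1]-r[0]),ang(r[2]-r[3]),ang(r[0]-r[3]),ang(r[1]-r[2]),np.linalg.norm(r[1]-r[0]),np.linalg.norm(r[1]-r[2]))
t=w([(246,322),(353,318),(360,425),(248,430)],201,7,(290,145)); print("posttop",t.mean(0),ang(t[1]-t[0]),np.linalg.norm(t[1]-t[0]))
f=w([(25,185),(380,22),(495,378),(185,505)],91,2.4,(235,35)); print("flap",f.round(1)[:,:2].tolist(),ang(f[1]-f[0]),ang(f[1]-f[2]),np.linalg.norm(f[1]-f[0]),np.linalg.norm(f[1]-f[2]))
h=w([(385,152),(440,320)],135,2.4,(235,35)); print("handle",h.mean(0),ang(h[0]-h[1]),np.linalg.norm(h[0]-h[1]))
# stage check on top view post/roof
print("pred top post px",proj(Kt,Tt,t.mean(0)),proj(K2,T2,t.mean(0)))
E
```

```text
roof [ 515.91912289 -211.68853364  141.        ] -19.645722959040523 -18.80901665059219 70.17678509081458 71.19612566967622 45.59147834825064 50.18427801572766
posttop [ 516.06139911 -211.63779402  201.        ] -19.5775052305793 15.425664637124772
flap [[444.8, -91.7], [646.8, -87.6], [652.4, -290.6], [453.1, -298.5]] 1.1529318514312765 91.56639222888953 202.04870943187152 203.11835876079735
handle [ 620.57635694 -189.57584503  135.        ] 91.04026431052188 86.94420793788798
pred top post px [[406.77209807 217.61602495]] [[251.92068901 232.43550714]]
```

```bash
python3 - <<'E'
from h import *
p,d,K,T=load("pics/w1.npz"); p2,d2,K2,T2=load("pics/scene0.npz");pt,dt,Kt,Tt=load("pics/top0.npz")
y=np.radians(1.4); X=np.array([np.cos(y),np.sin(y),0]);Y=np.array([-np.sin(y),np.cos(y),0]); O=np.array([546,-192,0])
def vp(K,T,u,v,off):
    c,r=ray(K,T,u,v); s=(off-(c-O)@Y)/(r@Y); P=c+s*r; return (P-O)@X,P[2]
for n,k,t,u,v in [("scene tip",K2,T2,190+318/8,225+397/8),("scene boss",K2,T2,190+105/8,225+472/8),("wrist tip",K,T,235+357/2.4,35+552/2.4)]:
  for off in (-131,-128,-125):
    x,z=vp(k,t,u,v,off); print(n,off,round(x,1),round(z,1),"ang",np.arctan2(z-88,x+100),"r",np.hypot(z-88,x+100))
# two-view triangulation of tip
c1,r1=ray(K2,T2,190+303/8,225+392/8);c2,r2=ray(K,T,235+352/2.4,35+549/2.4);c3,r3=ray(Kt,Tt,345+(757-396)/3.6,140+248/3.6)
A=np.zeros((3,3));b=np.zeros(3)
for c,r in((c1,r1),(c2,r2),(c3,r3)):
    r=r/np.linalg.norm(r);M=np.eye(3)-np.outer(r,r);A+=M;b+=M@c
P=np.linalg.solve(A,b);print(P,(P-O)@X,(P-O)@Y,np.arctan2(P[2]-88,(P-O)@X+100),np.hypot(P[2]-88,(P-O)@X+100))
for c,r in((c1,r1),(c2,r2),(c3,r3)):
    r=r/np.linalg.norm(r);print("res",(np.eye(3)-np.outer(r,r))@(P-c))
E
```

```text
scene tip -131 0.9 177.1 ang 0.7233793585259763 r 134.59314452424428
scene tip -128 -2.6 172.4 ang 0.7142000172779353 r 128.87669130130874
scene tip -125 -6.1 167.7 ang 0.7041695012493545 r 123.17210466617966
scene boss -131 -97.6 87.6 ang -0.18364037063244346 r 2.4444554054307326
scene boss -128 -101.8 82.2 ang -1.8778543571327628 r 6.070103840343591
scene boss -125 -106.1 76.9 ang -2.0704253642702506 r 12.675431208987273
wrist tip -131 -8.6 167.0 ang 0.7126807779468824 r 120.8234705736086
wrist tip -128 -8.6 172.0 ang 0.7430430077034932 r 124.13977049647274
wrist tip -125 -8.6 177.0 ang 0.7718003182057845 r 127.56450080114166
[ 541.27609399 -320.29871049  170.94275935] -7.8571128254207725 -128.1449967044209 0.7329000035994041 123.97504984852387
res [ 0.28292957 -0.0497422  -0.24955755]
res [ 2.51103646 -1.49706981  0.9105912 ]
res [-2.79396603  1.54681201 -0.66103365]
```

Measured values:
- **Saddle:** (516, -211.7), yaw -19.6°. Its roof measures 45.6 x 50.2 mm and the post 15.4 mm, both as specified.
- **Chamber:** about (546, -192), yaw about 1.4°.
- **Pointer:** about 0.73, with its tip radius at 124 mm.

I'll go down on the post now.

```bash
python3 -m handwheel '[{"xyz":[1,-0.3,-5],"spin":0.04},{"xyz":[1,-0.3,-10],"spin":0.04},{"xyz":[1,-0.3,-13.5],"spin":0.04},{"xyz":[1,-0.3,-15],"spin":0.04},{"xyz":[1,-0.3,-15],"spin":0.04}]' 1
python3 -m handwheel '[{"xyz":[0,0,0],"spin":0},{"xyz":[0,0,0],"spin":0},{"xyz":[0,0,0],"spin":0},{"xyz":[0,0,0],"spin":0},{"xyz":[0,0,0],"spin":0},{"xyz":[0,0,0],"spin":0}]' 0 40
```

```text
time: 2.02
position: [515.6, -211.2, 168.2]
orientation: [-3.095, 0.535, 0.002]
contact_force: [-0.6, 0.5, 0.4]
width: 0.997
time: 2.78
position: [516.3, -210.6, 168.6]
orientation: [-3.096, 0.533, 0.0]
contact_force: [-0.7, -0.6, -0.1]
width: 0.403
```

```bash
python3 -m handwheel '[{"xyz":[0,0,0],"spin":0},{"xyz":[0,0,0],"spin":0},{"xyz":[0,0,0],"spin":0},{"xyz":[0,0,0],"spin":0},{"xyz":[0,0,0],"spin":0},{"xyz":[0,0,0],"spin":0}]' 0 40
```

```text
time: 3.52
position: [516.2, -210.6, 168.6]
orientation: [-3.096, 0.533, 0.0]
contact_force: [-0.8, -0.3, -0.1]
width: 0.171
```

```bash
python3 -m handwheel '[{"xyz":[0,0,3],"spin":0},{"xyz":[0,0,7],"spin":0},{"xyz":[0.3,2,12],"spin":0.05},{"xyz":[1,6,12],"spin":0.15},{"xyz":[1.5,11,12],"spin":0.25},{"xyz":[2,16,12],"spin":0.35},{"xyz":[2.5,21,12],"spin":0.45},{"xyz":[3,26,12],"spin":0.55},{"xyz":[3.6,30,12],"spin":0.62},{"xyz":[4,34,12],"spin":0.62},{"xyz":[4.3,36,12],"spin":0.625},{"xyz":[4.3,36,12],"spin":0.625}]' 0 40
python3 -m handwheel '[{"xyz":[0,0,0],"spin":0},{"xyz":[0,0,0],"spin":0}]'
python3 - <<'E'
from plant import vision,telemetry
import cv2,numpy as np
for n in ("wrist","top"):
    m=vision.camera_model(n); p,d=vision.camera(n)
    cv2.imwrite(f"pics/{n}2.png",p[:,:,::-1]); np.savez(f"pics/{n}2.npz",p=p,d=d,K=m["intrinsics"],T=m["camera_from_world"])
s=telemetry.read_state();print(s["time"],s["position"],s["orientation"],s["contact_force"])
E
```

```text
time: 5.03
position: [559.0, 150.3, 287.9]
orientation: [3.109, 0.448, -0.002]
contact_force: [0.2, -0.9, -4.2]
width: 0.171
time: 5.28
position: [559.4, 148.1, 288.6]
orientation: [3.11, 0.442, -0.0]
contact_force: [0.3, 0.6, -4.2]
width: 0.163
5.375 [559.38638862 148.35536838 288.73089294] [3.11010876e+00 4.42469567e-01 1.71649755e-04] [ 0.96727828 -0.40530079 -4.16791679]
```

View pics/wrist2.png

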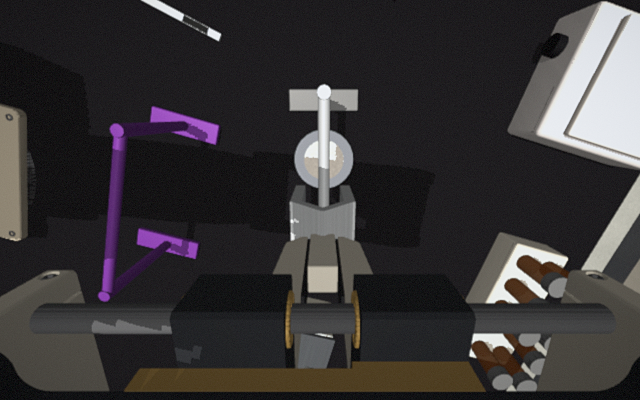

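View pics/top2.png

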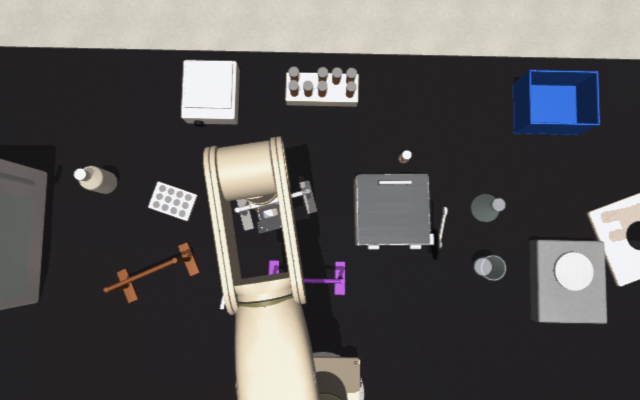

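The saddle is held with its ridge over the bar, which runs from (323,92) to (323,205) in the wrist view. I'll measure the bar line and the saddle's front edge.

```bash
python3 - <<'E'
from h import *
p,d,K,T=load("pics/wrist2.npz")
cv2.imwrite("pics/c6.png",cv2.resize(p[80:250,260:390],None,fx=3.5,fy=3.5,interpolation=cv2.INTER_CUBIC)[:,:,::-1])
C=cloud(K,T,d)
E=[]
for v in range(104,184,4):
    row=C[v,300:350]; m=(row[:,2]>135)&(row[:,2]<170)
    us=np.nonzero(m)[0]+300
    if len(us): E.append((us.mean(),v,len(us),C[v,us,2].max()))
P=np.array([plane(K,T,u,v,154)[:2] for u,v,_,_ in E])
print([tuple(np.round(e,1)) for e in E][::4])
vx,vy,x0,y0=cv2.fitLine(P.astype(np.float32),cv2.DIST_HUBER,0,.01,.01).ravel()
print("bar dir deg",np.degrees(np.arctan2(vy,vx)),"x at y=148:",x0+(148.4-y0)*vx/vy, x0,y0)
# post end far
print("post end",plane(K,T,323,91,157))
E
```

```text
[(np.float64(323.5), np.float64(104.0), np.float64(12.0), np.float64(155.2)), (np.float64(323.5), np.float64(120.0), np.float64(12.0), np.float64(155.8)), (np.float64(323.5), np.float64(136.0), np.float64(12.0), np.float64(156.2)), (np.float64(323.5), np.float64(152.0), np.float64(12.0), np.float64(156.4)), (np.float64(323.5), np.float64(168.0), np.float64(12.0), np.float64(155.3))]
bar dir deg -73.69789 x at y=148: 560.74066 544.0415 205.4989
post end [531.02798062 248.24179543 157.        ]
```

View pics/c6.png

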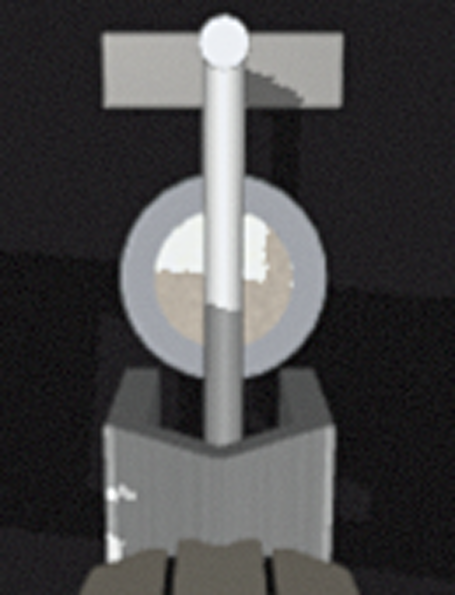

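```bash
python3 -m handwheel '[{"xyz":[0.1,0.2,-3],"spin":0},{"xyz":[0.1,0.2,-5],"spin":0},{"xyz":[0.1,0.2,-7],"spin":0},{"xyz":[0.1,0.2,-9],"spin":0},{"xyz":[0.1,0.2,-10.5],"spin":0},{"xyz":[0.1,0.2,-11],"spin":0},{"xyz":[0.1,0.2,-11],"spin":0}]'
python3 -m handwheel '[{"xyz":[0,0,-0.2],"spin":0},{"xyz":[0,0,-0.3],"spin":0},{"xyz":[0,0,-0.3],"spin":0}]'
```

```text
time: 6.25
position: [560.3, 151.4, 178.6]
orientation: [-3.11, -0.445, 0.0]
contact_force: [-0.6, -0.4, -4.3]
width: 0.17
time: 6.62
position: [560.4, 151.4, 175.9]
orientation: [-3.11, -0.445, -0.001]
contact_force: [0.8, 0.2, -3.5]
width: 0.168
```

```bash
python3 -m handwheel '[{"xyz":[0,0,-0.1],"spin":0},{"xyz":[0,0,-0.2],"spin":0},{"xyz":[0,0,-0.2],"spin":0}]'
python3 -m handwheel '[{"xyz":[0,0,-0.1],"spin":0},{"xyz":[0,0,-0.1],"spin":0}]'
```

```text
time: 7.0
position: [560.3, 151.3, 173.8]
orientation: [3.11, 0.445, 0.0]
contact_force: [-0.5, -0.9, -1.0]
width: 0.174
time: 7.25
position: [560.4, 151.3, 173.8]
orientation: [3.11, 0.445, 0.001]
contact_force: [-4.3, 0.3, 4.8]
width: 0.17
```

It made contact at the expected height of 173.8. I'll ease the load and then release.

```bash
python3 -m handwheel '[{"xyz":[-0.05,0,0.05],"spin":0},{"xyz":[-0.05,0,0.05],"spin":0}]'
python3 - <<'E'
from plant import vision
import cv2
p,d=vision.camera("scene");cv2.imwrite("pics/s3.png",cv2.resize(p[140:280,260:420],None,fx=4.2,fy=4.2,interpolation=cv2.INTER_CUBIC)[:,:,::-1])
E
```

```text
time: 7.5
position: [560.1, 151.3, 173.5]
orientation: [3.11, 0.445, 0.001]
contact_force: [-2.0, -1.3, 3.6]
width: 0.169
```

View pics/s3.png

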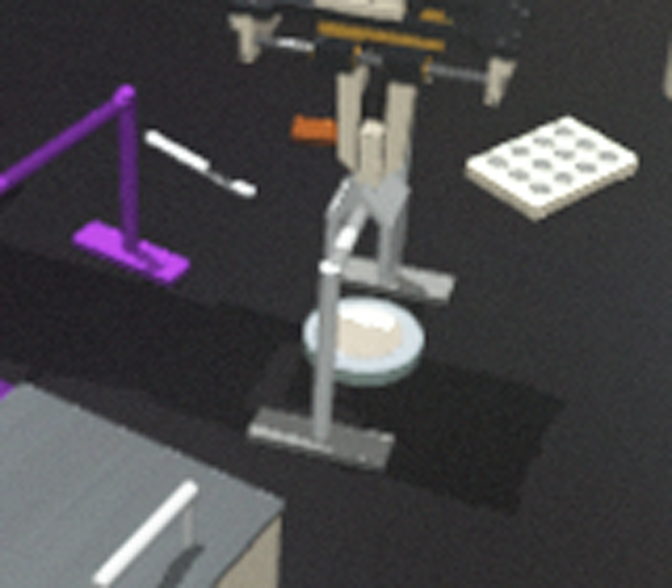

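It sits astride the bar, with the gable on it at crop (365,210). Releasing now.

```bash
python3 -m handwheel '[{"xyz":[0,0,0.05],"spin":0},{"xyz":[0,0,0.05],"spin":0}]' - 40
python3 -m handwheel '[{"xyz":[0,0,0],"spin":0},{"xyz":[0,0,0],"spin":0},{"xyz":[0,0,0],"spin":0},{"xyz":[0,0,0],"spin":0}]' 0.5
python3 -m handwheel '[{"xyz":[0,0,1.5],"spin":0},{"xyz":[0,0,4],"spin":0},{"xyz":[0,0,7],"spin":0},{"xyz":[0,0,11],"spin":0},{"xyz":[0,0,12],"spin":0},{"xyz":[0,0,12],"spin":0}]' 1
python3 - <<'E'
from plant import vision
import cv2,numpy as np
p,d=vision.camera("scene");cv2.imwrite("pics/s4.png",cv2.resize(p[140:280,260:420],None,fx=4.2,fy=4.2,interpolation=cv2.INTER_CUBIC)[:,:,::-1])
p,d=vision.camera("wrist");cv2.imwrite("pics/w4.png",p[:,:,::-1])
E
```

```text
time: 7.8
position: [559.7, 151.3, 173.3]
orientation: [-3.11, -0.445, 0.0]
contact_force: [0.5, -0.7, -1.5]
width: 0.173
time: 8.3
position: [559.8, 151.3, 173.7]
orientation: [-3.11, -0.445, -0.0]
contact_force: [-1.0, -0.2, -0.5]
width: 0.494
time: 9.05
position: [560.2, 151.4, 294.7]
orientation: [-3.11, -0.445, -0.003]
contact_force: [0.4, 0.1, 0.0]
width: 0.994
```

View pics/s4.png

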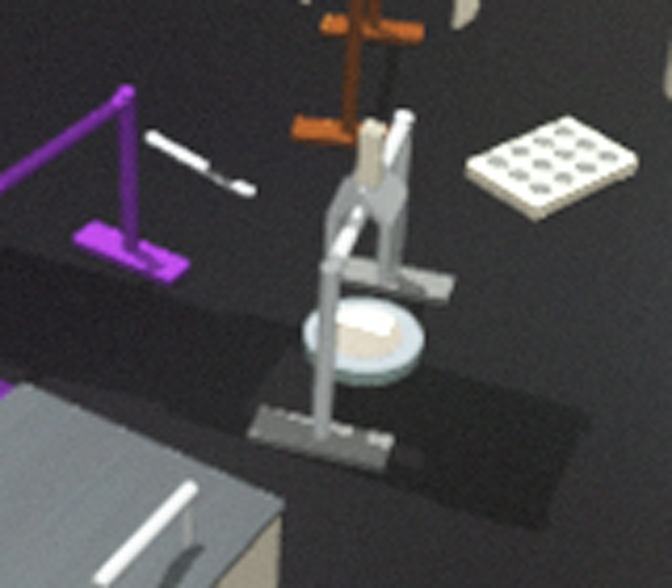

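View pics/w4.png

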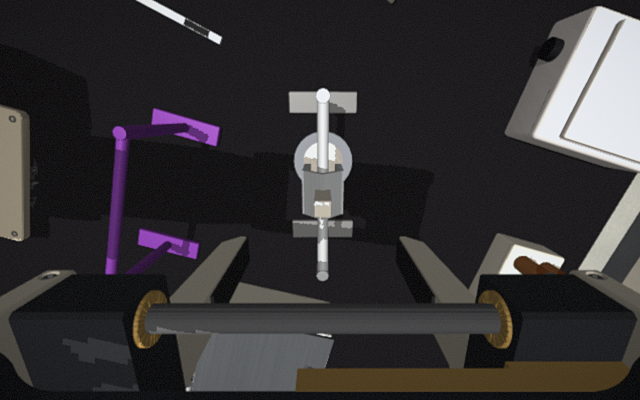

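The saddle hangs freely and level on the bar, at wrist (322,190). Moving above the flap handle and re-measuring the pointer and handle from there.

```bash
python3 -m handwheel '[{"xyz":[0.5,-5,0],"spin":-0.05},{"xyz":[1.5,-11,0],"spin":-0.1},{"xyz":[2.5,-17,0],"spin":-0.2},{"xyz":[3.5,-22,-1],"spin":-0.26},{"xyz":[4.5,-27,-3],"spin":-0.26},{"xyz":[5.5,-31,-5],"spin":-0.26},{"xyz":[6,-34,-6.5],"spin":-0.26},{"xyz":[6,-34.1,-6.5],"spin":-0.26},{"xyz":[6,-34.1,-6.5],"spin":-0.26},{"xyz":[6,-34.1,-6.5],"spin":-0.26}]' 1
python3 - <<'E'
from plant import vision,telemetry
import cv2,numpy as np
for n in ("wrist","scene"):
    m=vision.camera_model(n); p,d=vision.camera(n)
    cv2.imwrite(f"pics/{n}5.png",p[:,:,::-1]); np.savez(f"pics/{n}5.npz",p=p,d=d,K=m["intrinsics"],T=m["camera_from_world"])
E
```

```text
time: 10.4
position: [620.0, -188.6, 229.2]
orientation: [3.141, 0.04, 0.001]
contact_force: [-0.6, -0.2, 0.4]
width: 1.0
```

View pics/wrist5.png

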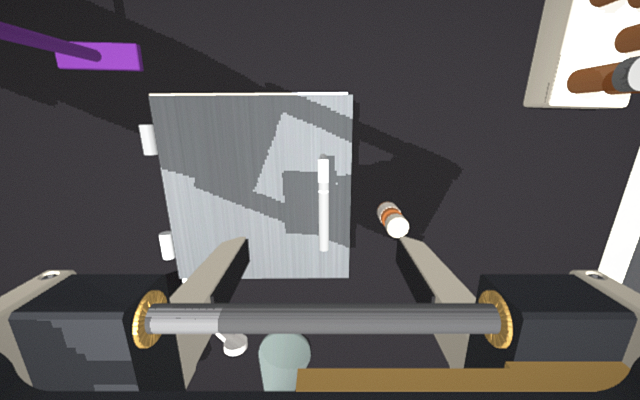

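```bash
python3 - <<'E'
from h import *
p,d,K,T=load("pics/wrist5.npz")
ang=lambda v:np.degrees(np.arctan2(v[1],v[0]))
C=cloud(K,T,d)
m=np.zeros(d.shape,np.uint8); m[140:260,300:345]=1
m=m.astype(bool)&(C[...,2]>122)&(C[...,2]<145)
vs,us=np.nonzero(m); P=np.array([plane(K,T,u,v,134)[:2] for u,v in zip(us,vs)]); r=cv2.minAreaRect(P.astype(np.float32)); print("handle",r,np.median(C[m][:,2]),P.mean(0))
f=np.array([plane(K,T,u,v,91) for u,v in [(150.5,95),(351.5,95),(349,277),(176,277)]])
print(f.round(1)[:,:2].tolist(),ang(f[1]-f[0]),ang(f[1]-f[2]))
# pointer in w1 depth
p,d,K,T=load("pics/w1.npz"); C=cloud(K,T,d)
y=np.radians(1.4); X=np.array([np.cos(y),np.sin(y),0]);Y=np.array([-np.sin(y),np.cos(y),0]); O=np.array([546,-192,0])
reg=np.zeros(d.shape,bool); reg[240:285,320:400]=1
L=np.stack([(C-O)@X,(C-O)@Y,C[...,2]],-1)
m=reg&(C[...,2]>95)&(C[...,2]<200)
Q=L[m]; print(len(Q),Q.min(0),Q.max(0))
for lo in range(-90,10,10):
    s=Q[(Q[:,0]>=lo)&(Q[:,0]<lo+10)]
    if len(s): print(lo,len(s),s.mean(0).round(1),"zmax",s[:,2].max().round(1))
s=Q[(Q[:,0]>-80)&(Q[:,0]<-20)&(np.abs(Q[:,1]+128)<8)]
vx,vz,x0,z0=cv2.fitLine(s[:,[0,2]].astype(np.float32),cv2.DIST_HUBER,0,.01,.01).ravel(); print("slope ang",np.arctan2(vz,vx),"z at x=-100",z0+(-100-x0)*vz/vx,len(s))
# same with scene depth
for fn in("pics/scene0.npz","pics/scene5.npz"):
    p,d,K,T=load(fn);C=cloud(K,T,d);L=np.stack([(C-O)@X,(C-O)@Y,C[...,2]],-1)
    m=(np.abs(L[...,1]+128)<12)&(L[...,0]>-85)&(L[...,0]<-20)&(L[...,2]>98)&(L[...,2]<190); s=L[m]
    vx,vz,x0,z0=cv2.fitLine(s[:,[0,2]].astype(np.float32),cv2.DIST_HUBER,0,.01,.01).ravel(); print(fn,"slope",np.arctan2(vz,vx),z0+(-100-x0)*vz/vx,len(s))
E
```

```text
handle ((620.83935546875, -189.6137237548828), (9.350781440734863, 92.04945373535156), 1.8196890354156494) 134.5538313148203 [ 620.98947853 -187.04233892]
[[448.3, -92.1], [646.3, -87.0], [654.6, -290.0], [448.9, -295.3]] 1.4903281711164484 92.33243778678667
811 [ -89.46058539 -131.90750329   95.03933143] [   1.28305218 -115.32133289  179.24322594]
-90 88 [ -84.4 -117.5  118.4] zmax 132.1
-80 115 [ -74.9 -118.8  114.8] zmax 128.9
-70 124 [ -65.  -121.1  114.8] zmax 128.3
-60 76 [ -55.8 -124.1  121.5] zmax 138.0
-50 60 [ -44.8 -126.7  138.9] zmax 146.7
-40 63 [ -34.8 -126.6  147.6] zmax 155.0
-30 67 [ -24.9 -126.4  157. ] zmax 169.5
-20 109 [ -14.9 -126.2  169.2] zmax 178.8
-10 102 [  -5.2 -126.2  170.8] zmax 179.2
0 7 [   0.7 -126.6  170.2] zmax 172.3
slope ang 0.7316263 z at x=-100 91.04488 337
pics/scene0.npz slope 0.66667324 94.1517 152
pics/scene5.npz slope 0.696498 92.23096 156
```

```bash
python3 -m handwheel '[{"xyz":[0.05,-0.1,-4],"spin":0},{"xyz":[0.05,-0.1,-8],"spin":0},{"xyz":[0.05,-0.1,-10.5],"spin":0},{"xyz":[0.05,-0.1,-11.6],"spin":0},{"xyz":[0.05,-0.1,-11.6],"spin":0},{"xyz":[0.05,-0.1,-11.6],"spin":0}]' 1
python3 -m handwheel '[{"xyz":[0,0,0],"spin":0},{"xyz":[0,0,0],"spin":0},{"xyz":[0,0,0],"spin":0},{"xyz":[0,0,0],"spin":0},{"xyz":[0,0,0],"spin":0},{"xyz":[0,0,0],"spin":0},{"xyz":[0,0,0],"spin":0},{"xyz":[0,0,0],"spin":0},{"xyz":[0,0,0],"spin":0},{"xyz":[0,0,0],"spin":0},{"xyz":[0,0,0],"spin":0},{"xyz":[0,0,0],"spin":0}]' 0 35
```

```text
time: 11.25
position: [621.4, -190.9, 114.6]
orientation: [3.14, 0.038, 0.004]
contact_force: [-0.7, -0.4, 0.5]
width: 0.998
time: 12.75
position: [620.9, -190.6, 112.9]
orientation: [3.141, 0.038, 0.002]
contact_force: [5.2, -0.2, -1.0]
width: 0.098
```

```bash
python3 - <<'E'
import numpy as np
R=np.hypot(175,43);a=np.arctan2(43,175)
for t in [.08,.16,.24,.32,.4,.48,.56,.62,.66,.7,.72,.73,.74]:
    dx=R*(np.cos(a+t)-np.cos(a));dz=R*(np.sin(a+t)-np.sin(a));print(t,round(dx/10,2),round(dx*.026/10,2),round(dz/10,2))
E
```

```text
0.08 -0.4 -0.01 1.38
0.16 -0.91 -0.02 2.73
0.24 -1.52 -0.04 4.04
0.32 -2.24 -0.06 5.29
0.4 -3.06 -0.08 6.48
0.48 -3.96 -0.1 7.6
0.56 -4.96 -0.13 8.64
0.62 -5.76 -0.15 9.37
0.66 -6.31 -0.16 9.83
0.7 -6.89 -0.18 10.26
0.72 -7.18 -0.19 10.47
0.73 -7.33 -0.19 10.57
0.74 -7.48 -0.19 10.68
```

```bash
python3 -m handwheel '[{"xyz":[-0.18,0,0.7],"spin":0},{"xyz":[-0.4,-0.01,1.38],"spin":0},{"xyz":[-0.65,-0.02,2.05],"spin":0},{"xyz":[-0.91,-0.02,2.73],"spin":0},{"xyz":[-1.2,-0.03,3.4],"spin":0},{"xyz":[-1.52,-0.04,4.04],"spin":0},{"xyz":[-1.87,-0.05,4.67],"spin":0},{"xyz":[-2.24,-0.06,5.29],"spin":0},{"xyz":[-2.64,-0.07,5.9],"spin":0},{"xyz":[-3.06,-0.08,6.48],"spin":0},{"xyz":[-3.06,-0.08,6.48],"spin":0}]'

```

```text
time: 14.12
position: [590.6, -191.6, 178.6]
orientation: [3.141, 0.038, 0.004]
contact_force: [7.2, -0.1, 0.5]
width: 0.094
```

```bash
python3 -m handwheel '[{"xyz":[-0.44,-0.01,0.57],"spin":0},{"xyz":[-0.9,-0.02,1.12],"spin":0},{"xyz":[-1.4,-0.03,1.65],"spin":0},{"xyz":[-1.9,-0.05,2.16],"spin":0},{"xyz":[-2.3,-0.06,2.53],"spin":0},{"xyz":[-2.7,-0.07,2.89],"spin":0},{"xyz":[-3.25,-0.08,3.35],"spin":0},{"xyz":[-3.83,-0.1,3.78],"spin":0},{"xyz":[-3.83,-0.1,3.78],"spin":0},{"xyz":[-3.83,-0.1,3.78],"spin":0}]'
python3 - <<'E'
from plant import vision,telemetry
import cv2,numpy as np
for n in ("wrist","scene","top"):
    m=vision.camera_model(n); p,d=vision.camera(n)
    cv2.imwrite(f"pics/{n}6.png",p[:,:,::-1]); np.savez(f"pics/{n}6.npz",p=p,d=d,K=m["intrinsics"],T=m["camera_from_world"])
    if n=="scene": cv2.imwrite("pics/c7.png",cv2.resize(p[190:350,180:360],None,fx=3.7,fy=3.7,interpolation=cv2.INTER_CUBIC)[:,:,::-1])
E
```

```text
time: 15.38
position: [553.4, -192.8, 217.2]
orientation: [3.14, 0.038, 0.008]
contact_force: [7.8, 0.8, 6.5]
width: 0.097
```

View pics/c7.png

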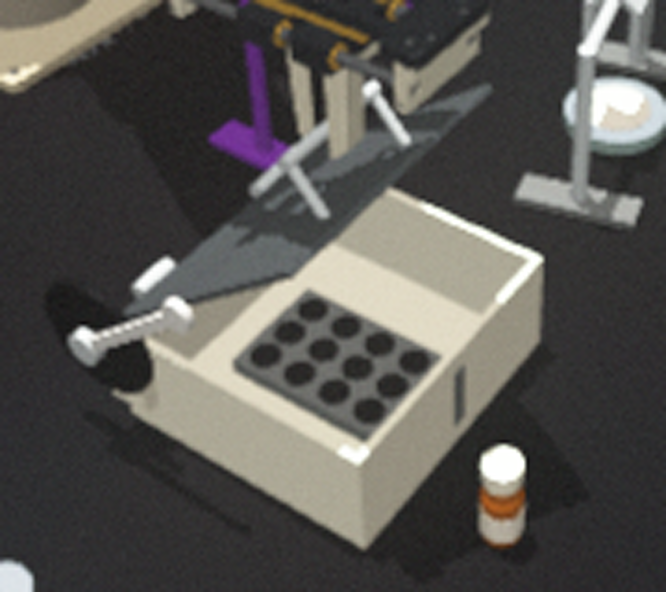

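View pics/wrist6.png

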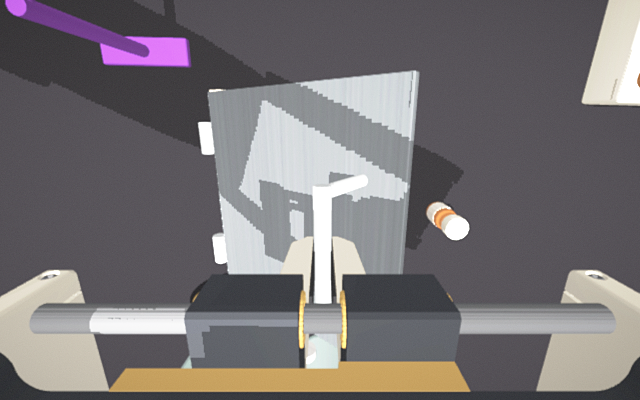

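The flap is raised and held. In the scene crop the flap's near side edge runs (130,305) to (295,275) and the pointer (88,345) to (178,313). I'll compute both angles.

```bash
python3 - <<'E'
from h import *
y=np.radians(1.5); X=np.array([np.cos(y),np.sin(y),0]);Y=np.array([-np.sin(y),np.cos(y),0]); O=np.array([546,-192,0]);Z=np.array([0,0,1.])
H=O-100*X+88*Z
p,d,K,T=load("pics/scene6.npz")
def pt(t,r,yy,n=0): return H+yy*Y+r*(np.cos(t)*X+np.sin(t)*Z)+n*(-np.sin(t)*X+np.cos(t)*Z)
for t in(.4,.5,.6,.7,.75,.8):
    q=proj(K,T,np.array([pt(t,203,-103,-3),pt(t,203,-103,3),pt(t,203,103,3),pt(t,0,-103,3),pt(t,120,-128),pt(t,175,0,43)]));print(t,((q-[180,190])*3.7).round(0).tolist())
# plane fits of the flap
for f in("scene6","wrist6","top6"):
    p,d,K,T=load(f"pics/{f}.npz");C=cloud(K,T,d);L=np.stack([(C-H)@X,(C-H)@Y,C[...,2]-88],-1)
    m=(d>0)&(L[...,0]>10)&(L[...,0]<150)&(np.abs(L[...,1])<95)
    t=np.arctan2(L[...,2]-3/np.cos(.7),L[...,0]); m&=(np.abs(t-.7)<.07)
    s=L[m]
    for _ in range(5):
        A=np.c_[s[:,0],s[:,1],np.ones(len(s))];c=np.linalg.lstsq(A,s[:,2],rcond=None)[0];r=s[:,2]-A@c;s=s[np.abs(r)<max(2.5*np.std(r),1.5)]
    print(f,len(s),"angle",np.arctan(c[0]),"tilt y",c[1],"offset z at hinge",c[2],"(exp 3/cos=%.1f)"%(3/np.cos(.7)))
E
```

```text
0.4 [[336.0, 361.0], [332.0, 353.0], [526.0, 157.0], [112.0, 316.0], [208.0, 367.0], [381.0, 191.0]]
0.5 [[322.0, 333.0], [317.0, 324.0], [515.0, 131.0], [112.0, 316.0], [200.0, 351.0], [365.0, 167.0]]
0.6 [[305.0, 304.0], [300.0, 295.0], [501.0, 105.0], [112.0, 316.0], [190.0, 334.0], [347.0, 144.0]]
0.7 [[287.0, 274.0], [281.0, 266.0], [485.0, 79.0], [112.0, 316.0], [179.0, 318.0], [328.0, 121.0]]
0.75 [[276.0, 260.0], [270.0, 251.0], [477.0, 67.0], [112.0, 316.0], [173.0, 310.0], [318.0, 111.0]]
0.8 [[265.0, 245.0], [259.0, 237.0], [467.0, 54.0], [111.0, 316.0], [166.0, 302.0], [308.0, 100.0]]
scene6 1051 angle 0.6926099459085681 tilt y 0.004141245779181069 offset z at hinge 2.7683535763476943 (exp 3/cos=3.9)
wrist6 25910 angle 0.691600528019558 tilt y 0.005130375008465152 offset z at hinge 3.172032225909508 (exp 3/cos=3.9)
top6 1315 angle 0.6894069393737211 tilt y 0.0023837431211463783 offset z at hinge 4.274022720902155 (exp 3/cos=3.9)
```

```bash
python3 - <<'E'
from h import *
a,_,_,_=load("pics/scene6.npz");b,_,_,_=load("pics/top6.npz")
A=cv2.resize(a[255:300,190:240],None,fx=8,fy=8,interpolation=cv2.INTER_CUBIC);B=cv2.resize(b[203:248,425:460],None,fx=8,fy=8,interpolation=cv2.INTER_CUBIC)
w,_,_,_=load("pics/w1.npz")
D=cv2.resize(w[240:285,325:403],None,fx=8.0,fy=5.12*0+8,interpolation=cv2.INTER_CUBIC)
cv2.imwrite("pics/c8.png",np.hstack([A,B])[:,:,::-1]);cv2.imwrite("pics/c9.png",D[:,:,::-1])
E
```

```text
(no output)
```

View pics/c8.png

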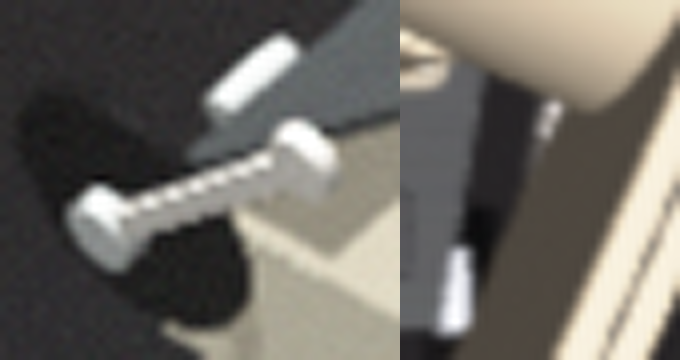

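View pics/c9.png

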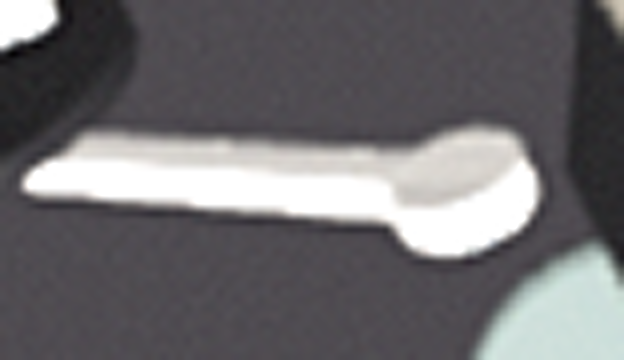

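```bash
python3 - <<'E'
from h import *
y=np.radians(1.5); X=np.array([np.cos(y),np.sin(y),0]);Y=np.array([-np.sin(y),np.cos(y),0]); O=np.array([546,-192,0]);Z=np.array([0,0,1.]);H=O-100*X+88*Z
def vp(K,T,u,v,off):
    c,r=ray(K,T,u,v); s=(off-(c-O)@Y)/(r@Y); P=c+s*r; return (P-H)@X,P[2]-88
p,d,K,T=load("pics/w1.npz")
for a in [(460,165),(400,160),(90,143)]:
    for off in(-124,-125,-126):
        x,z=vp(K,T,325+a[0]/8,240+a[1]/8,off);print("w1",a,off,round(x,1),round(z,1),np.arctan2(z,x).round(3),np.hypot(x,z).round(1))
p,d,K,T=load("pics/scene6.npz")
for a in [(318,168),(108,243)]:
    for off in(-130,-131,-132,-133,-134):
        x,z=vp(K,T,190+a[0]/8,255+a[1]/8,off);print("sc",a,off,round(x,1),round(z,1),np.arctan2(z,x).round(3),np.hypot(x,z).round(1))
for t in (.66,.7,.74,.78,.82):
    q=proj(K,T,[H-131*Y+120*(np.cos(t)*X+np.sin(t)*Z),H-131*Y]);print(t,(q[0]-q[1])*8)
E
```

```text
w1 (460, 165) -124 91.8 80.3 0.719 122.0
w1 (460, 165) -125 91.8 78.6 0.708 120.9
w1 (460, 165) -126 91.8 76.9 0.697 119.7
w1 (400, 160) -124 83.5 72.6 0.715 110.7
w1 (400, 160) -125 83.5 70.8 0.704 109.5
w1 (400, 160) -126 83.5 69.1 0.691 108.3
w1 (90, 143) -124 33.6 29.3 0.717 44.6
w1 (90, 143) -125 33.3 27.3 0.687 43.0
w1 (90, 143) -126 33.0 25.3 0.654 41.5
sc (318, 168) -130 98.8 82.9 0.698 128.9
sc (318, 168) -131 99.9 84.4 0.702 130.8
sc (318, 168) -132 101.1 86.0 0.705 132.7
sc (318, 168) -133 102.3 87.6 0.708 134.6
sc (318, 168) -134 103.4 89.1 0.711 136.6
sc (108, 243) -130 1.2 -6.6 -1.385 6.7
sc (108, 243) -131 2.6 -4.8 -1.067 5.5
sc (108, 243) -132 4.0 -3.0 -0.638 5.0
sc (108, 243) -133 5.5 -1.2 -0.219 5.6
sc (108, 243) -134 6.9 0.6 0.083 6.9
0.66 [209.39405864 -40.05649982]
0.7 [199.41240918 -54.22005211]
0.74 [189.05817488 -68.31891207]
0.78 [178.35176895 -82.3235581 ]
0.82 [167.31461422 -96.20455905]
```

```bash
python3 - <<'E'
from h import *
from scipy.optimize import brentq
y=np.radians(1.5); X=np.array([np.cos(y),np.sin(y),0]);Y=np.array([-np.sin(y),np.cos(y),0]); O=np.array([546,-192,0]);Z=np.array([0,0,1.]);H=O-100*X+88*Z
def ptn(t,r,yy,n): return H+yy*Y+r*(np.cos(t)*X+np.sin(t)*Z)+n*(-np.sin(t)*X+np.cos(t)*Z)
def slope(K,T,t,r0,r1,yy,n):
    q=proj(K,T,[ptn(t,r0,yy,n),ptn(t,r1,yy,n)]); return (q[1,1]-q[0,1])/(q[1,0]-q[0,0])
def edge(g,us,v0f,half,sign):
    out=[]
    for u in us:
        v0=int(round(v0f(u))); vs=np.arange(v0-half,v0+half+1); gr=sign*(g[vs+1,u]-g[vs-1,u]); gr=np.clip(gr,0,None)
        k=gr.argmax(); w=slice(max(k-2,0),k+3); out.append((gr[w]*vs[w]).sum()/gr[w].sum())
    return np.array(out)
S=[load(f"pics/scene{i}.npz") for i in(0,5,6)]; K,T=S[0][2:]
for nm,g in [("sc%d"%i,S[i][0].astype(float).mean(2)) for i in range(3)]+[("mean",np.mean([s[0].astype(float).mean(2) for s in S],0))]:
    us=np.arange(207,222)
    v=edge(g,us,lambda u:255+(208-(u-190-15.6)*8*.36)/8,3,1)
    k,b=np.polyfit(us,v,1); r=v-(k*us+b)
    print(nm,"slope",k.round(4),"res",r.std().round(2),"angle(-y top edge)",brentq(lambda t:slope(K,T,t,20,105,-125,5)-k,.4,1.2),v.round(1).tolist()[::4])
W=load("pics/w1.npz");K,T=W[2:];g=W[0].astype(float).mean(2)
us=np.arange(337,373)
for nm,f,sg,yy,n in [("+y low edge",lambda u:240+(132+(u-325)*8*.045)/8-.4,1,-125,-5),("-y top edge",lambda u:240+(198+(u-325)*8*.07)/8-.3,-1,-131,5)]:
    v=edge(g,us,f,2,sg); k,b=np.polyfit(us,v,1); print("w1",nm,k.round(4),(v-k*us-b).std().round(2),[ (t,round(slope(K,T,t,30,105,yy,n),4)) for t in(.6,.7,.8)])
E
```

```text
sc0 slope -0.3523 res 0.12 angle(-y top edge) 0.7307216980103985 [278.8, 277.4, 276.2, 274.6]
sc1 slope -0.3537 res 0.13 angle(-y top edge) 0.731333505240087 [278.8, 277.4, 276.2, 274.6]
sc2 slope -0.3347 res 0.09 angle(-y top edge) 0.7230364755730037 [278.7, 277.5, 276.2, 274.7]
mean slope -0.343 res 0.11 angle(-y top edge) 0.7266795786819398 [278.8, 277.4, 276.2, 274.6]
w1 +y low edge 0.053 0.14 [(0.6, np.float64(-0.0448)), (0.7, np.float64(0.0364)), (0.8, np.float64(0.1331))]
w1 -y top edge 0.0803 0.09 [(0.6, np.float64(-0.0238)), (0.7, np.float64(0.0622)), (0.8, np.float64(0.1653))]
```

Pointer estimates by strip direction are 0.717 (wrist) and 0.727 (scene), so about 0.722. The flap measures 0.691 in all three depth views, so I'll raise it by 0.031 rad.

```bash
python3 -m handwheel '[{"xyz":[-0.22,0,0.16],"spin":0},{"xyz":[-0.44,-0.01,0.32],"spin":0},{"xyz":[-0.44,-0.01,0.32],"spin":0},{"xyz":[-0.44,-0.01,0.32],"spin":0},{"xyz":[-0.44,-0.01,0.32],"spin":0}]'
python3 - <<'E'
from h import *
from plant import vision,telemetry
y=np.radians(1.5); X=np.array([np.cos(y),np.sin(y),0]);Y=np.array([-np.sin(y),np.cos(y),0]); O=np.array([546,-192,0]);Z=np.array([0,0,1.]);H=O-100*X+88*Z
for f in("scene","wrist","top"):
    m0=vision.camera_model(f);K,T=m0["intrinsics"],m0["camera_from_world"];p,d=vision.camera(f);cv2.imwrite(f"pics/{f}7.png",p[:,:,::-1])
    if f=="scene":cv2.imwrite("pics/c10.png",cv2.resize(p[180:340,190:390],None,fx=3.5,fy=3.5,interpolation=cv2.INTER_CUBIC)[:,:,::-1])
    C=cloud(K,T,d);L=np.stack([(C-H)@X,(C-H)@Y,C[...,2]-88],-1)
    m=(d>0)&(L[...,0]>10)&(L[...,0]<150)&(np.abs(L[...,1])<95)
    t=np.arctan2(L[...,2]-3.9,L[...,0]); m&=(np.abs(t-.72)<.07)
    s=L[m]
    for _ in range(5):
        A=np.c_[s[:,0],s[:,1],np.ones(len(s))];c=np.linalg.lstsq(A,s[:,2],rcond=None)[0];r=s[:,2]-A@c;s=s[np.abs(r)<max(2.5*np.std(r),1.5)]
    print(f,len(s),"angle",np.arctan(c[0]),c[2])
s=telemetry.read_state();print(s["time"],s["position"],s["contact_force"],s["width"],np.abs(s["joint_velocities"]).max())
E
```

```text
time: 16.15
position: [549.1, -192.9, 220.5]
orientation: [3.14, 0.038, 0.008]
contact_force: [7.7, 0.3, 7.0]
width: 0.1
scene 953 angle 0.7224726326745591 2.7465678698577913
wrist 26745 angle 0.721174687349537 3.2662418787438767
top 1315 angle 0.7201470340252953 4.0466653942045
16.3 [ 549.0865213  -192.88725553  220.47083701] [8.46070117 0.63068547 5.50658145] 0.09601139086115251 0.0012606827622963486
```

View pics/c10.png

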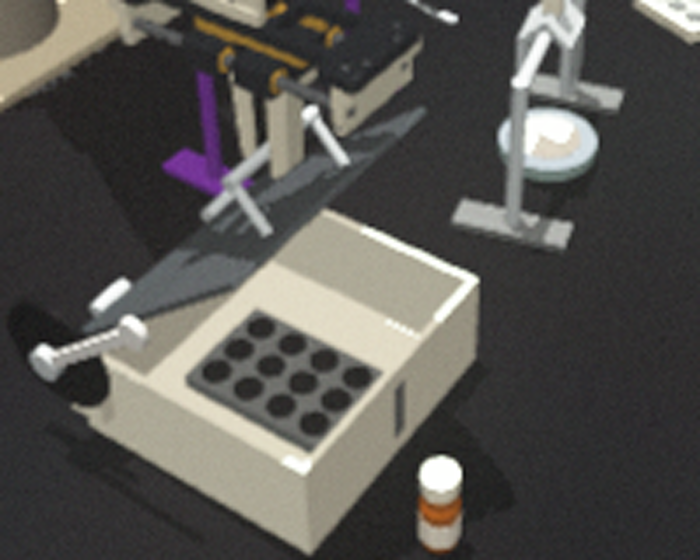

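View pics/top7.png

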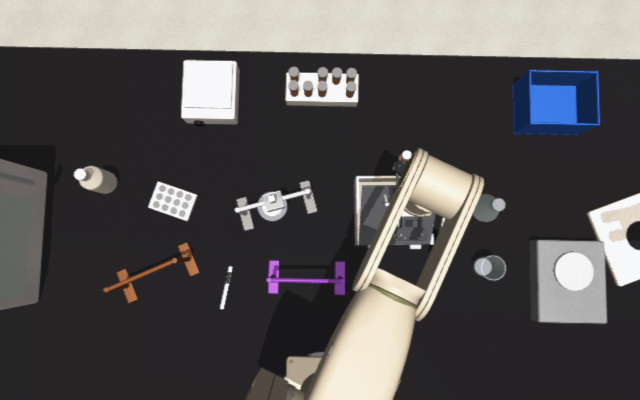

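The flap is held at about 0.721 in all three views, against a pointer at about 0.722. The saddle hangs on the grey bar at top (272,203), the bystanders haven't moved, and the arm is still. Handing in.

```bash
python3 -m handwheel '[{"xyz":[0,0,0],"spin":0},{"xyz":[0,0,0],"spin":0},{"xyz":[0,0,0],"spin":0}]'; python3 -c "
from plant import workorder
print(workorder.job_done())"
```

```text
time: 16.68
position: [549.1, -192.9, 220.5]
orientation: [3.14, 0.038, 0.008]
contact_force: [8.1, 1.0, 6.0]
width: 0.096
the job is handed in; nothing more can be done
None
```

I lifted the saddle weight off the flap, hung it astride the grey rail's bar and let go of it. Then I took the flap by its handle, swung it up to the pointer's angle and handed in at 16.7 s, still holding it still.

- **Flap angle:** depth fits put the flap at 0.722 (scene), 0.721 (wrist) and 0.720 (top).
- **Pointer angle:** the pointer strip's direction gave 0.717 (wrist view) and 0.727 (scene view). Rougher estimates ranged from about 0.67 (scene depth fit) to 0.75. I used 0.722, so the match is good to about 0.01–0.02 rad.
- **Rest of the bench:** the last top and scene pictures show the saddle hanging centred on the bar and the other things on the bench where they were. The readings at the end of each move never exceeded about 11 N at the wrist, and at hand-in the grip was firm, with about 10 N.

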